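# Pack the handpiece cassette for the autoclave

### The arm

A 6-joint arm with a two-finger parallel gripper is mounted at the origin on a cart in front of the work surface, level with it; the furniture and walls round the work are solid. World frame = base frame: x ahead of the robot, y to its left, z up, the work surface at z = 0. Lengths are in mm, angles in rad, forces in N, time in s.
With the tool pointing down it reaches from about 400 to 925 mm from the base axis. Payload 12.5 kg.
Tool frame: the origin (TCP) lies midway between the tips of the shut fingers; the grasp point (between the pads) lies 19 mm behind it (env.pinch_z is the z of the grasp point in the tool frame, in mm); z points along the fingers, y is the line along which they close (so a half turn about z gives the same grasp; the last joint's range is limited). The gripper opens to 95 mm and grips with 3 to 60 N. Pads are 20 mm wide; open, the fingers measure 119 mm over their backs; the gripper's body (75 mm by 180 mm) begins 59 mm behind the grasp point.
Start: joints at [1.209, 0.491, 1.559, -0, 1.092, -0.106], TCP at [158.119, 604.686, 214.661] pointing down, gripper open.
Joint ranges: [-3.1, 3.1], [-0.84, 2.19], [0.05, 2.79], [-1.13, 4.28], [0.06, 2.93], [-2.69, 2.69]. Speed limits (rad/s): [2.22, 2.22, 2.79, 3.14, 3.14, 3.14].

### API

Orientations are given as [roll, pitch, yaw] about the fixed x, y, z axes, in that order (R = Rz(yaw) Ry(pitch) Rx(roll)).
In Python, from cell import env, eyes gives the robot as it stands.
- The arm moves only by the shell command python3 -m inch 'ROWS'. ROWS is JSON, a list of rows, each a list of 3 entries, a list of its own where there are three numbers: the shift along the tool's x, y, z in units of 60 mm (1.0 is 60 mm), then the turn about the tool's z in units of 5 degrees (1.0 is 5 degrees), then the closure, from -1 (fully open) to 1 (shut). In form: [[[tx, ty, tz], turn, claw], ...]. A call has exactly 10 rows; each row shifts and turns the commanded pose from where the row before left it, along the tool's axes as they then stand; what a row does not reach is not made up. A row lasts 1/8 s, in which the tool goes at most 62.5 mm and 10.7 degrees, less where a joint would pass 70% of its speed; a pose out of reach is approached as far as the arm can. A call is refused whole if a number of a shift passes 1 or a number of a turn 1, either way. A call with a gripper value outside its range is refused whole. The fingers move at their own pace and stop on an object; the grip force is fixed at half the most. Time passes only in rows, so rows that do not move let the fingers close, or fill a call up. It gives the time, the measured TCP pose, the force, the opening and the grip force at its end, in the units of the state.
- env.state(): the state, without advancing time (a new reading comes with each control period).
- eyes.read_camera(name): name is "scene" or "side" or "wrist"; returns a dict with "pixels" (420x560x3 uint8, red, green, blue), "fx", "fy", "cx", "cy" (pixels), "distortion" ([k1, k2, p1, p2, k3] as OpenCV has them; the pictures are not rectified), "extrinsics" (4x4, takes a point from world to camera coordinates). Camera axes: x right, y down, z forward; pixel columns grow to the right and rows downward; lengths in mm; the calibration is good to about 2 mm. A picture is of the moment at which its call begins. There is no depth.
- env.job_done(): hands the job in; it is judged then, once.
Trained networks look in a picture, given as the dict that the camera call returned (one of the last four; its "shot" number tells which), for a name from the list of things; names that differ only in an ending like _2 or _b are one class to them, and where a whole thing is asked for, a point or a joint stands for the part that bears it (a point fixed in the world has none). Each returns a list of dicts, best first, with "score" (0 to 1); they miss things now and then, are a little off and sometimes report something else, mostly with a low value. They report only what shows in the picture. A call takes as long as a camera call.
- eyes.boxes_of(name, picture): "centre" ([row, column] in pixels, amid what is visible of it).
- eyes.cut_out(name, picture): "mask" (420x560 bool, what is visible of it) and "centre" ([row, column] in pixels, amid what is visible of it).
- eyes.spot_point(name, picture): "centre" ([row, column] in pixels: a listed point, or the origin of a listed thing).
The state is a dict: "t": time; "joints": joint angles; "qvel": joint speeds; "tau": joint torques, N m; "eef_pos": TCP position; "tcp_rot": TCP orientation; "ft_force": force on the tool from outside, world axes, zero at the start; "moment": the same for the moment, N m; "opening": opening from 0.0 (shut) to 1.0 (fully open); "grip_force": force on a finger pad.
Only numpy, scipy, OpenCV 4.12 (cv2) and the standard library are available. Lean on these libraries where they do the work, as an engineer would, in place of code of your own. Each camera call takes 0.05 s, during which the arm holds its last target. There are 200 camera calls.

### The job

Pack the instrument cassette for the autoclave: press each handpiece fully down into the spring clips in line with the colour tab that matches its ring (blue ring in the slot behind the blue tab, black ring in the slot behind the black tab), then set the bur tray into the base over them, and finally put the lid on over the tray, both fully seated. Set the tray and the lid down gently rather than dropping them, and leave the vial, the small steel cup and the white cream pot where they stand.

Things in the scene. Friction and masses are not known exactly. Their poses are not given: they have to be found in the camera images.
- cassette_base: Open steel cassette base, fixed; 180 x 134 mm, 50 mm high, walls 3 mm. Origin centre of underside, x along its long side. Two handpiece slots along x at y = +26 and -26 mm, each with a pair of spring leaves at x = -36 and +36 mm (62 mm free between), flared mouth 25 mm wide, top 37 mm up. Pressed straight down (5 to 10 N), a handpiece snaps home, its origin 5.5 mm above the base's.
- tab_blue: Blue plastic tongue, 30 mm wide, sticking out 16 mm from the outside of the base's end wall, 28 mm above the table. Origin 93 mm from the base's centre towards its -x, in line with the slot it marks (either slot: y = +26 or -26 mm); axes parallel to the base's.
- tab_black: Black plastic tongue of the same shape and frame as the blue one, marking the other slot.
- handpiece_blue: White handpiece with a blue ring, lying, 148 x 21 x 21 mm. Origin centre of underside, x along it towards the thin nose, z up. Its solid body is a bar 20 mm wide (y) from x = -74 to +56 mm, from 0.6 to 20 mm above the origin. Grasp it across the middle. Either way round in its slot; the end walls leave it 13 mm play lengthwise each way. About 55 g.
- handpiece_black: White handpiece with a black ring, otherwise the same shape and frame as the blue one. About 85 g.
- bur_tray: Shallow steel tray with teal mat, bur block at one end, orange bar handle. Flange 180 x 134 mm, underside 10 mm above the origin; body below it 168 x 122 mm (3 mm play in the base). Origin centre of underside, x along its long side. Handle bar along x: 52 long, 10 wide (y), 10 high, middle 24 mm above the origin. Seated: origin 40 mm above the base's, either way round. About 0.2 kg.
- cassette_lid: Steel lid with round holes and black bar handle, 192 x 146 mm. Origin centre of its lower edge, x along its long side. Top at 30 mm; handle bar along x: 56 long, 12 wide (y), 12 high, middle 52 mm above the origin. The skirt passes round tray flange and base with 4 mm play, a ledge rests on the flange. Seated: origin 44 mm above the base's, either way round. About 0.25 kg.
- vial: Bystander: small stoppered vial with a yellow cap, standing, 30 mm wide, 54 mm high; origin at the centre of its underside.
- gallipot: Bystander: small steel cup, 64 mm wide, 36 mm high; origin at the centre of its underside.
- cream_pot: Bystander: white cream pot with a white screw lid, 71 mm wide, 30 mm high; origin at the centre of its underside.

How it is judged (in metres and radians):
On the way, in this order (a step that is already met when the one before it is completed fails the run):
1. both handpieces are fully down in the clips of the slots marked by their colours (y of handpiece_blue in the frame of tab_blue between -0.007 and 0.007 m and x of handpiece_blue in the frame of cassette_base between -0.016 and 0.016 m and z of handpiece_blue in the frame of cassette_base between 0.003 and 0.009 m and angle between the x axis of each of handpiece_blue, handpiece_black and the x axis of cassette_base, either way round below 0.06 rad and y of handpiece_black in the frame of tab_black between -0.007 and 0.007 m and x of handpiece_black in the frame of cassette_base between -0.016 and 0.016 m and z of handpiece_black in the frame of cassette_base between 0.003 and 0.009 m), for 0.2 s.
2. the bur tray is seated in the base (x of bur_tray in the frame of cassette_base between -0.006 and 0.006 m and y of bur_tray in the frame of cassette_base between -0.006 and 0.006 m and z of bur_tray in the frame of cassette_base between 0.037 and 0.043 m and angle between the x axis of bur_tray and the x axis of cassette_base, either way round below 0.06 rad and angle between bur_tray's own z axis and vertical below 0.04 rad), for 0.2 s.
3. the lid is seated over the tray (x of cassette_lid in the frame of cassette_base between -0.006 and 0.006 m and y of cassette_lid in the frame of cassette_base between -0.006 and 0.006 m and z of cassette_lid in the frame of cassette_base between 0.041 and 0.047 m and angle between the x axis of cassette_lid and the x axis of cassette_base, either way round below 0.06 rad and angle between cassette_lid's own z axis and vertical below 0.04 rad), for 0.2 s.
At the end, for the whole second after the job is handed in: Each handpiece lies in the clips in line with the tab of its colour (within 7 mm across, 16 mm along, 0.06 rad, and within 3.5 mm of fully down); the bur tray and the lid are seated on the base (within 6 mm sideways, 3 mm in height, 0.06 rad in turn, 0.04 rad in tilt), all released and at rest (all of step 1 and all of step 2 and all of step 3 and contact force between the fingers and handpiece_blue below 0.05 N and linear speed of each of handpiece_blue, handpiece_black, bur_tray, cassette_lid below 0.02 m/s and contact force between the fingers and handpiece_black below 0.05 N and contact force between the fingers and bur_tray below 0.05 N and contact force between the fingers and cassette_lid below 0.05 N); the robot touches nothing.
It fails at once if a bystander (vial, small steel cup, cream pot) moved by more than 30 mm or tipped over (distance of any of vial, gallipot, cream_pot from where it was at the start of the episode above 0.03 m or angle between any of vial, gallipot, cream_pot's own z axis and vertical above 0.5 rad).
It fails at once if bur tray dropped or rammed: moving faster than 0.4 m/s within the last 20 mm of its way down into place (horizontal distance between bur_tray and cassette_base below 0.02 m and z of bur_tray in the frame of cassette_base below 0.06 m and linear speed of bur_tray above 0.4 m/s).
It fails at once if cassette lid dropped or rammed: moving faster than 0.4 m/s within the last 20 mm of its way down into place (horizontal distance between cassette_lid and cassette_base below 0.02 m and z of cassette_lid in the frame of cassette_base below 0.064 m and linear speed of cassette_lid above 0.4 m/s).
It also fails if it takes over 106 s, if anything falls off the work surface, if the arm or the gripper's body presses on something with over 40 N, if the wrist force passes 120 N, or if a joint passes its speed limit or range.

## Working session

There is one attempt and no reset: what is moved stays moved. The work goes in short steps, Python scripts to look and compute and a shell command to move; the robot and the scene stay as the last step left them, time stands still between calls to the robot, and variables do not carry over. Pictures are saved under pics/ and viewed, at most 18 in all, crops included, and the job is handed in when it is done.

```bash
ls; mkdir -p pics; cat > h.py <<'E'
import numpy as np, cv2
from cell import env, eyes
N=["cassette_base","tab_blue","tab_black","handpiece_blue","handpiece_black","bur_tray","cassette_lid","vial","gallipot","cream_pot"]
def K(p): return np.array([[p["fx"],0,p["cx"]],[0,p["fy"],p["cy"]],[0,0,1.]])
def ray(p,rc):
    u=cv2.undistortPoints(np.array([[[rc[1],rc[0]]]],float),K(p),np.array(p["distortion"],float))[0,0]
    E=np.array(p["extrinsics"],float);R,t=E[:3,:3],E[:3,3]
    d=R.T@np.array([u[0],u[1],1]);return -R.T@t,d/np.linalg.norm(d)
def atz(p,rc,z):
    o,d=ray(p,rc);return o+d*(z-o[2])/d[2]
def tri(obs):
    A=np.zeros((3,3));b=np.zeros(3)
    for p,rc in obs:
        o,d=ray(p,rc);M=np.eye(3)-np.outer(d,d);A+=M;b+=M@o
    x=np.linalg.solve(A,b)
    return x,[round(float(np.linalg.norm(np.cross(x-ray(p,rc)[0],ray(p,rc)[1]))),1) for p,rc in obs]
def proj(p,X):
    E=np.array(p["extrinsics"],float);r,_=cv2.Rodrigues(E[:3,:3])
    return cv2.projectPoints(np.array(X,float).reshape(-1,1,3),r,E[:3,3],K(p),np.array(p["distortion"],float))[0][:,0]
def save(p,n): cv2.imwrite("pics/"+n+".png",p["pixels"][:,:,::-1])
E
python3 - <<'E'
from h import *
np.set_printoptions(precision=1,suppress=True)
P={}
for c in("scene","side","wrist"):
    P[c]=p=eyes.read_camera(c); save(p,c+"0")
    print(c,"cam at",ray(p,(210,280))[0],"dir",ray(p,(210,280))[1])
for n in N:
    obs=[]
    for c,p in P.items():
        r=eyes.spot_point(n,p)
        if r: print(n,c,[(round(q["score"],2),np.round(q["centre"])) for q in r[:2]],atz(p,r[0]["centre"],0)); obs.append((p,r[0]["centre"]))
    if len(obs)>1: print("   tri",*tri(obs))
s=env.state();print(s["t"],s["eef_pos"],s["tcp_rot"],env.pinch_z)
cv2.imwrite("pics/a.png",np.hstack([P["scene"]["pixels"],P["side"]["pixels"]])[:,:,::-1])
E
```

```text
pics
scene cam at [ -24.  -724.9 1077.6] dir [ 0.4  0.5 -0.7]
side cam at [ 494.1 -786.2 1009.5] dir [ 0.   0.6 -0.8]
wrist cam at [ 77.6 625.7 383.9] dir [ 0.3 -0.1 -1. ]
cassette_base scene [(0.72, array([224., 280.]))] [550.7  -3.5   0. ]
cassette_base side [(0.91, array([219., 295.]))] [539.  -11.5   0. ]
   tri [538.9 -20.6  18.4] [4.0, 4.0]
tab_blue scene [(0.65, array([235., 248.]))] [458.9  19.8   0. ]
tab_blue side [(0.6, array([209., 264.]))] [449.1  30.8   0. ]
   tri [449.6   7.1  24.1] [3.3, 3.3]
tab_black scene [(0.54, array([344., 385.])), (0.47, array([242., 259.]))] [ 518.1 -426.2    0. ]
tab_black side [(0.64, array([225., 264.]))] [447.  -29.6   0. ]
   tri [ 404.2 -449.5  407.3] [112.0, 112.0]
handpiece_blue scene [(0.87, array([344., 381.])), (0.74, array([300., 418.]))] [ 512.1 -420.6    0. ]
handpiece_blue side [(0.75, array([359., 294.]))] [ 521.6 -427.4    0. ]
   tri [ 522.6 -416.7  -22.7] [2.5, 2.5]
handpiece_black scene [(0.5, array([146., 180.]))] [502.6 438.1   0. ]
handpiece_black side [(0.73, array([122., 283.]))] [512.6 424.1   0. ]
   tri [513.7 461.
[... 374 characters left out ...]
2.4 241.5   0. ]
   tri [512.2 220.4  21.7] [0.7, 0.7]
vial scene [(0.6, array([298., 420.]))] [ 673.3 -392.3    0. ]
vial side [(0.74, array([348., 352.])), (0.19, array([358., 290.]))] [ 661.9 -401.3    0. ]
   tri [ 659.9 -402.9   17.9] [5.0, 5.0]
gallipot scene [(0.59, array([188., 162.]))] [367.1 314.7   0. ]
gallipot side [(0.47, array([147., 243.])), (0.32, array([358., 294.]))] [375.3 301.1   0. ]
   tri [373.1 329.9 -21.4] [4.0, 4.0]
cream_pot scene [(0.7, array([354., 303.]))] [ 356.9 -331.8    0. ]
cream_pot side [(0.62, array([318., 226.])), (0.56, array([159., 284.]))] [ 356.2 -319.5    0. ]
   tri [ 356.4 -328.4    6.5] [5.5, 5.5]
1.65 [158.1 604.7 214.7] [ 3.1 -0.   2.9] -18.8
```

View pics/scene0.png

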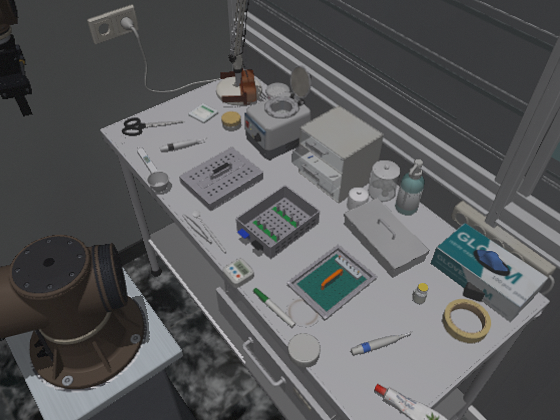

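View pics/side0.png

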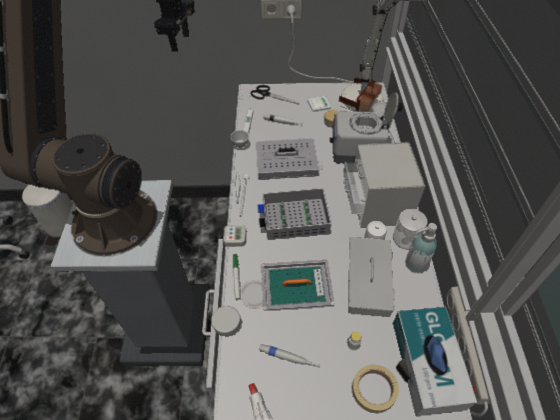

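View pics/wrist0.png

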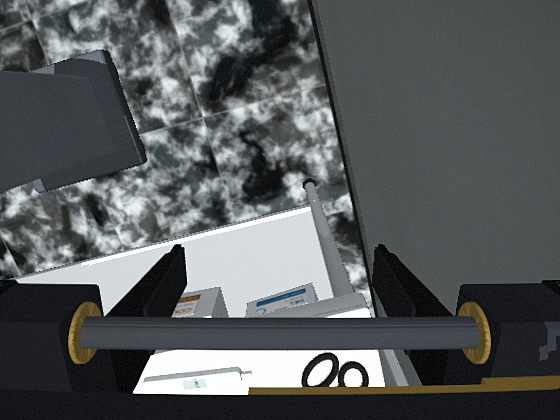

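The scene and side views agree with the networks: base around (550,-10), blue tab at scene (234,243) on the +y side, black tab at (245,258). The tray lies at (280,332), the lid at (178,221), the blue handpiece at (344,381) and the black one at (146,180). I'll go over the black handpiece first.

```bash
cat >> h.py <<'E'
from scipy.spatial.transform import Rotation as Ro
def plan(x,y,z,yaw=None):
    s=env.state();r=np.array(s["tcp_rot"]);p=np.array(s["eef_pos"])
    yw=r[2] if yaw is None else yaw
    d=(yw-r[2]+np.pi/2)%np.pi-np.pi/2
    R=Ro.from_euler("xyz",[r[0],r[1],r[2]+d]).as_matrix()
    print("now",p.round(1),r.round(4),"t",round(s["t"],2),"turn units",round(-np.degrees(d)/5,3),"then shift units",(R.T@(np.array([x,y,z])-p)/60).round(3))
E
python3 - <<'E'
from h import *
plan(500,440,260,np.pi)
E
```

```text
now [158.1 604.7 214.7] [ 3.1415 -0.      2.8858] t 1.65 turn units -2.932 then shift units [-5.698 -2.745 -0.756]
```

```bash
python3 -m inch '[[[0,0,-0.4],-1,-1],[[0,0,-0.36],-1,-1],[[0,0,0],-0.93,-1],[[-0.8,-0.4,0],0,-1],[[-0.8,-0.4,0],0,-1],[[-0.8,-0.4,0],0,-1],[[-0.8,-0.4,0],0,-1],[[-0.8,-0.4,0],0,-1],[[-0.8,-0.4,0],0,-1],[[-0.8,-0.35,0],0,-1]]'
cat > look.py <<'E'
import sys; from h import *
np.set_printoptions(precision=1,suppress=True)
p=eyes.read_camera("wrist"); save(p,sys.argv[1])
s=env.state(); print(s["eef_pos"],np.round(s["tcp_rot"],3),round(s["t"],2),"F",np.round(s["ft_force"],1))
for a in sys.argv[2:]:
    n,z=a.split(":");z=float(z)
    r=eyes.spot_point(n,p)[:1]
    for q in r: print(n,"spot",round(q["score"],2),np.round(q["centre"],1),atz(p,q["centre"],z))
    for q in eyes.cut_out(n,p)[:1]:
        m=q["mask"]; rc=np.argwhere(m); 
        w=np.array([atz(p,t,z)[:2] for t in rc[::max(1,len(rc)//1500)]]).astype(np.float32)
        b=cv2.minAreaRect(w); print(n,"mask",round(q["score"],2),m.sum(),"rows",rc.min(0),rc.max(0),"rect",np.round(b[0],1),np.round(b[1],1),round(b[2],2))
E
python3 look.py w1 handpiece_black:10 cassette_lid:30 gallipot:0
```

```text
t: 2.9
eef_pos: [495.6, 438.6, 260.4]
tcp_rot: [3.141, 0.0, 3.141]
ft_force: [0.3, 1.3, -0.6]
opening: 0.998
grip_force: 0.0
[500.7 435.9 259.9] [-3.1  0.   3.1] 2.95 F [ 1.2 -4.4 -1.5]
handpiece_black spot 0.95 [178.7 272.2] [507.4 430.5  10. ]
handpiece_black mask 0.84 1732 rows [118 253] [237 297] rect [510.1 432.1] [ 23.  148.3] 74.48
cassette_lid spot 0.76 [185.1 103.1] [509.6 241.   30. ]
cassette_lid mask 0.95 21799 rows [99 13] [270 175] rect [516.3 235.5] [192.3 154.9] 3.14
gallipot spot 0.92 [ 44. 169.] [359.9 319.5   0. ]
gallipot mask 0.95 3377 rows [  8 128] [ 75 189] rect [357.9 308.5] [66.3 68.2] 88.22
```

View pics/w1.png

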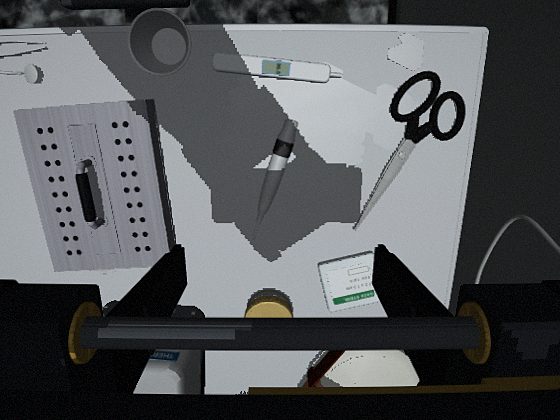

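The wrist view shows the black-ringed handpiece from (120,292) to (235,258), nose towards +x. The lid is on the left. I'll turn in line with it, come down to half height and look again for height.

```bash
python3 - <<'E'
from h import *
plan(508,431,130,np.pi-np.radians(15.5))
E
```

```text
now [493.1 440.2 260.4] [ 3.1415e+00 -1.0000e-04 -3.1406e+00] t 3.25 turn units 3.111 then shift units [-0.28  -0.082  2.173]
```

```bash
python3 -m inch '[[[0,0,0],1,-1],[[0,0,0],1,-1],[[0,0,0],1.0,-1],[[-0.1,-0.04,0.5],0.1,-1],[[-0.1,-0.04,0.6],0,-1],[[-0.08,0,0.6],0,-1],[[0,0,0.3],0,-1],[[0,0,0.17],0,-1],[[0,0,0],0,-1],[[0,0,0],0,-1]]'
python3 look.py w2 handpiece_black:10
```

```text
t: 4.5
eef_pos: [509.3, 431.0, 131.3]
tcp_rot: [3.14, 0.001, 2.871]
ft_force: [0.1, 0.2, 0.3]
opening: 1.003
grip_force: 0.0
[509.3 430.9 131.2] [3.1 0.  2.9] 4.55 F [-0.6  0.2  1.3]
handpiece_black spot 0.97 [194.5 280.9] [505.7 433.5  10. ]
handpiece_black mask 0.82 3218 rows [108 268] [284 294] rect [512.  431.4] [ 20.4 150. ] 73.93
```

View pics/w2.png

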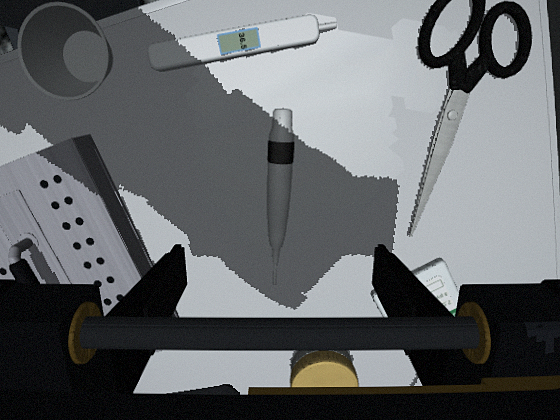

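The handpiece stands upright in the picture at column 281, rows 108–284, centred between the fingers. I'll descend, close and lift.

```bash
python3 -m inch '[[[0,0,0.5],0.1,-1],[[0,0,0.6],0,-1],[[0,0,0.5],0,-0.5],[[0,0,0.3],0,-0.3],[[0,0,0.2],0,0],[[0,0,0],0,0],[[0,0,0],0,0.4],[[0,0,0],0,1],[[0,0,0],0,1],[[0,0,0],0,1]]'
```

```text
t: 5.9
eef_pos: [509.1, 430.6, 4.3]
tcp_rot: [3.141, 0.0, 2.862]
ft_force: [0.7, -1.1, 0.8]
opening: 0.215
grip_force: 0.7
```

```bash
python3 -m inch '[[[0,0,0],0,1],[[0,0,0],0,1],[[0,0,-0.4],0,1],[[0,0,-0.8],0,1],[[0,0,-0.8],0,1],[[0,0,-0.8],-0.8,1],[[0,0,-0.7],-0.8,1],[[0,0,-0.6],-0.8,1],[[0,0,0],-0.8,1],[[0,-0.4,0],0,1]]'; python3 -m inch '[[[-0.05,-0.8,0],0,1],[[-0.05,-0.8,0],0,1],[[-0.05,-0.8,0],0,1],[[-0.05,-0.8,0],0,1],[[-0.05,-0.8,0],0,1],[[-0.05,-0.8,0],0,1],[[-0.05,-0.7,0],0,1],[[0,-0.3,0],0,1],[[0,0,0],0,1],[[0,0,0],0,1]]'
python3 look.py w3 cassette_base:0 cassette_base:50 tab_blue:28 tab_black:28 cassette_lid:0 cassette_lid:30
python3 -c "
from h import *
s=env.state();print(s['eef_pos'],s['tcp_rot'],s['ft_force'],s['opening'],s['grip_force'])"
```

```text
t: 7.15
eef_pos: [508.7, 407.1, 249.9]
tcp_rot: [3.141, 0.0, -3.139]
ft_force: [-0.7, 0.1, -1.1]
opening: 0.2
grip_force: 29.7
t: 8.4
eef_pos: [529.9, 59.5, 250.0]
tcp_rot: [3.141, -0.0, -3.141]
ft_force: [-0.1, -0.4, -0.8]
opening: 0.202
grip_force: 29.7
[529.9  59.7 250. ] [ 3.1 -0.  -3.1] 8.45 F [-0.8  0.3 -1.4]
cassette_base spot 0.72 [177.4 221.2] [539.9  -7.6   0. ]
cassette_base mask 0.82 18828 rows [ 91 136] [271 275] rect [551.6 -14.6] [203.4 153.9] 5.46
cassette_base spot 0.72 [177.4 221.2] [528.8   0.3  50. ]
cassette_base mask 0.82 18828 rows [ 91 136] [271 275] rect [539.1  -5.8] [179.2 135.6] 5.46
tab_blue spot 0.73 [ 11.3 526.7] [366.2 303.   28. ]
tab_blue mask 0.75 544 rows [ 75 215] [ 95 246] rect [438.4  10.3] [17.9 30.7] 4.87
tab_black spot 0.69 [ 98.2 180.6] [450.8 -41.1  28. ]
tab_black mask 0.85 593 rows [ 79 164] [100 196] rect [442.4 -41.9] [19.7 31.9] 6.18
cassette_lid spot 0.9 [157.2 426.5] [516.2 228.7   0. ]
cassette_lid mask 0.68 24635 rows [ 66 364] [248 513] rect [523.3 240.1] [205.8 163.8] 3.74
cassette_lid spot 0.9 [157.2 426.5] [511.3 216.6  30. ]
cassette_lid mask 0.68 24635 rows [ 66 364] [248 513] rect [517.8 227.2] [191.1 152.1] 3.74
[529.99303146  58.57263967 250.02419165] [3.14148201e+00 9.75499980e-06 3.14142021e+00] [ 0.19835556  0.0356567  -1.15129116] 0.2043879934730082 29.67794895172119
```

View pics/w3.png

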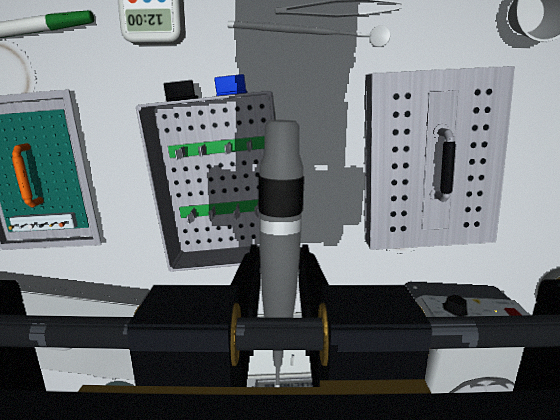

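The wrist view shows the base rim from (92,138) to (271,275), partly hidden on the right by the held handpiece. Black tab at (90,180), blue at (85,230). The rim rectangle at z=50 comes out at 179x136 mm, which confirms the height. I'll take a second view from the other side.

```bash
python3 -m inch '[[[0,-0.6,0],0,1],[[0,-0.8,0],0,1],[[0,-0.8,0],0,1],[[0,-0.3,0],0,1],[[0,0,0],-1,1],[[0,0,0],0,1],[[0,0,0],0,1],[[0,0,0],0,1],[[0,0,0],0,1],[[0,0,0],0,1]]'
python3 look.py w4 cassette_base:50 tab_blue:28 tab_black:28 bur_tray:10 handpiece_black:240
```

```text
t: 10.3
eef_pos: [530.0, -91.3, 250.0]
tcp_rot: [3.141, 0.0, -3.054]
ft_force: [-0.2, -0.3, -1.2]
opening: 0.206
grip_force: 29.7
[530.  -91.4 250. ] [ 3.1  0.  -3.1] 10.35 F [-0.7  0.2 -1.3]
cassette_base spot 0.82 [183.6 347.1] [529.5 -21.5  50. ]
cassette_base mask 0.76 20441 rows [103 295] [272 432] rect [539.1  -5.7] [180.9 134.1] 6.36
tab_blue spot 0.86 [105.3 388.6] [448.6  14.5  28. ]
tab_blue mask 0.78 544 rows [ 85 369] [103 401] rect [437.9   9.2] [17.7 32.5] 5.42
tab_black spot 0.65 [100.8 334.6] [449.3 -41.5  28. ]
tab_black mask 0.98 509 rows [ 86 321] [104 349] rect [443.6 -41.7] [17.7 29.1] 5.12
bur_tray spot 0.77 [162.1 161.7] [ 531.5 -223.5   10. ]
bur_tray mask 0.82 18962 rows [78 91] [240 219] rect [ 533.7 -228.6] [181.4 135.9] 3.0
handpiece_black spot 0.81 [262.6 278.4] [533.1 -91.6 240. ]
handpiece_black mask 0.73 7972 rows [120 259] [385 304] rect [536.6 -90.4] [155.7  22.5] 3.99
```

View pics/w4.png

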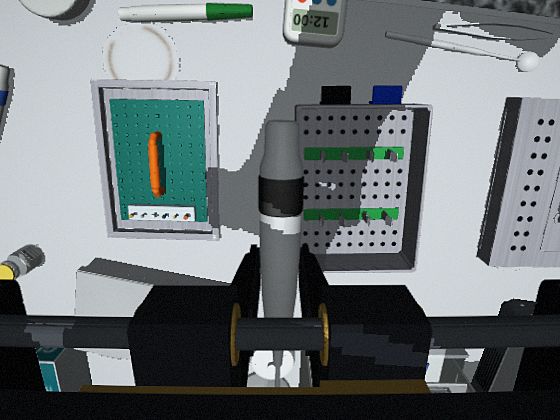

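The whole base is in view, with the right rim at column 432→414 and the tabs at (94,335) and (94,387). Both views put the centre at (539,-6). I'll fit the rim edges for a finer yaw.

```bash
cat > edge.py <<'E'
from h import *
from scipy.optimize import least_squares
def edges(p,m,z,sides):
    out={}
    rc=np.argwhere(m);r0,c0=np.percentile(rc,1,axis=0);r1,c1=np.percentile(rc,99,axis=0)
    for s in sides:
        pts=[]
        if s in "LR":
            for r in range(int(r0+.2*(r1-r0)),int(r1-.2*(r1-r0))):
                c=np.flatnonzero(m[r]); 
                if len(c): pts.append((r,c[-1]+.5 if s=="R" else c[0]-.5))
        else:
            for c in range(int(c0+.2*(c1-c0)),int(c1-.2*(c1-c0))):
                r=np.flatnonzero(m[:,c]); 
                if len(r): pts.append((r[-1]+.5 if s=="B" else r[0]-.5,c))
        w=np.array([atz(p,t,z)[:2] for t in pts]);out[s]=w
    return out
def fit(E,g,hx,hy):
    # image R=+y L=-y B=+x T=-x
    def f(q):
        x,y,a=q;res=[]
        for s,w in E:
            d=w-[x,y];u=d[:,0]*np.cos(a)+d[:,1]*np.sin(a);v=-d[:,0]*np.sin(a)+d[:,1]*np.cos(a)
            res.append({"R":v-hy,"L":v+hy,"B":u-hx,"T":u+hx}[s])
        return np.concatenate(res)
    r=least_squares(f,g,loss="soft_l1",f_scale=1.)
    print("pose",r.x[:2].round(1),"yaw deg",np.degrees(r.x[2]).round(2),"med|res|",[(s,round(float(np.median(np.abs(f_))),2)) for (s,_),f_ in zip(E,np.split(r.fun,np.cumsum([len(w) for _,w in E])[:-1]))])
    return r.x
E
python3 - <<'E'
from edge import *
p=eyes.read_camera("wrist")
m=eyes.cut_out("cassette_base",p)[0]["mask"]
e=edges(p,m,50,"RB"); fit(list(e.items()),[539,-6,.09],90,67)
m=eyes.cut_out("bur_tray",p)[0]["mask"]
e=edges(p,m,13,"LRB"); fit(list(e.items()),[533,-228,.05],90,67)
e=edges(p,m,13,"LRBT"); fit(list(e.items()),[533,-228,.05],90,67)
E
```

```text
pose [539.4  -7. ] yaw deg 5.64 med|res| [('R', 0.44), ('B', 0.34)]
pose [ 533. -227.] yaw deg 3.53 med|res| [('L', 0.32), ('R', 0.29), ('B', 0.41)]
pose [ 533.5 -227. ] yaw deg 3.48 med|res| [('L', 0.34), ('R', 0.31), ('B', 0.71), ('T', 0.41)]
```

```bash
python3 - <<'E'
from h import *
plan(541.7,-32.2,65,np.pi+.096)
E
```

```text
now [530.  -91.4 250. ] [ 3.1415e+00  1.0000e-04 -3.0544e+00] t 11.0 turn units -0.101 then shift units [-0.288  0.964  3.084]
```

```bash
python3 -m inch '[[[-0.09,0.2,0],-0.1,1],[[-0.1,0.4,0.3],0,1],[[-0.1,0.36,0.6],0,1],[[0,0,0.7],0,1],[[0,0,0.7],0,1],[[0,0,0.5],0,1],[[0,0,0.28],0,1],[[0,0,0],0,1],[[0,0,0],0,1],[[0,0,0],0,1]]'
python3 - <<'E'
from h import *
plan(541.7,-32.2,30)
for c in("side","scene"): p=eyes.read_camera(c); b=p["pixels"]; q=proj(p,[539,-6,30])[0].astype(int); x,y=q; 
p1=eyes.read_camera("scene")
def crop(c,X):
    p=eyes.read_camera(c);x,y=proj(p,X)[0].astype(int);return cv2.resize(p["pixels"][y-55:y+55,x-70:x+70],None,fx=4,fy=4,interpolation=cv2.INTER_CUBIC)[:,:,::-1]
cv2.imwrite("pics/c1.png",cv2.resize(np.hstack([crop("scene",[539,-6,40]),crop("side",[539,-6,40])]),(800,314)))
E
```

```text
t: 12.25
eef_pos: [542.4, -32.3, 66.1]
tcp_rot: [-3.141, 0.002, -3.046]
ft_force: [-0.3, -0.3, -0.5]
opening: 0.206
grip_force: 29.7
now [542.4 -32.3  66.1] [-3.1413e+00  1.5000e-03 -3.0455e+00] t 12.25 turn units -0.0 then shift units [0.012 0.004 0.602]
```

View pics/c1.png

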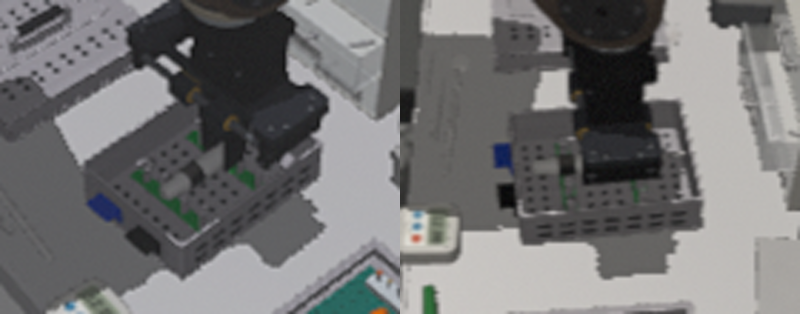

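The crop shows the handpiece hovering over the slot behind the black tab. I'll press it down slowly.

```bash
python3 -m inch '[[[0,0,0.2],0,1],[[0,0,0.2],0,1],[[0,0,0.15],0,1],[[0,0,0.1],0,1],[[0,0,0.1],0,1],[[0,0,0.1],0,1],[[0,0,0.08],0,1],[[0,0,0.02],0,1],[[0,0,0],0,1],[[0,0,0],0,1]]'
```

```text
t: 13.75
eef_pos: [542.1, -32.4, 9.5]
tcp_rot: [-3.142, 0.001, -3.046]
ft_force: [-4.9, 2.2, 22.0]
opening: 0.204
grip_force: 30.0
```

```bash
python3 -m inch '[[[0,0,-0.01],0,0.3],[[0,0,0],0,0.3],[[0,0,0],0,0.3],[[0,0,-0.3],0,0.3],[[0,0,-0.6],0,0.3],[[0,0,-0.8],0,0.3],[[0,0,-0.8],0,0],[[0,0,-0.8],0,-1],[[0,0,-0.6],0,-1],[[0,0,0],0,-1]]'
python3 look.py w5 handpiece_black:25 tab_black:28 tab_blue:28
python3 - <<'E'
from edge import *
p=eyes.read_camera("wrist")
m=eyes.cut_out("cassette_base",p)[0]["mask"]
e=edges(p,m,50,"LRB"); fit(list(e.items()),[539,-6,.09],90,67)
E
```

```text
t: 15.0
eef_pos: [542.7, -32.6, 245.1]
tcp_rot: [-3.14, 0.004, -3.046]
ft_force: [-0.3, 0.8, -0.3]
opening: 0.717
grip_force: 0.0
[542.  -32.5 243.3] [-3.1  0.  -3. ] 15.05 F [-0.5  1.  -0.4]
handpiece_black spot 0.81 [166.9 281.2] [535.6 -31.5  25. ]
handpiece_black mask 0.73 1811 rows [103 271] [220 291] rect [532.6 -32.3] [126.   20.7] 5.06
tab_black spot 0.7 [ 82.7 281.8] [450.3 -39.1  28. ]
tab_black mask 0.79 536 rows [ 65 266] [ 84 294] rect [442.7 -41.7] [17.9 27.8] 5.43
tab_blue spot 0.55 [ 85.7 335. ] [448.   13.9  28. ]
tab_blue mask 0.77 614 rows [ 65 317] [ 84 348] rect [437.7  10.2] [17.9 30.7] 5.7
pose [539.6  -6. ] yaw deg 5.34 med|res| [('L', 0.49), ('R', 0.46), ('B', 0.47)]
```

View pics/w5.png

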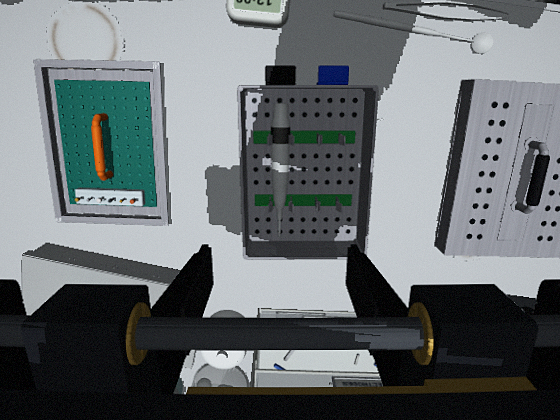

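The black-ring handpiece lies in the clips at column 281, in line with the black tab at (75,280), with the slot behind the blue tab free. On to the blue handpiece.

```bash
python3 - <<'E'
from h import *
plan(518,-420,240)
E
python3 -m inch '[[[0,-0.4,0],0,-1],[[0.1,-0.8,0],0,-1],[[0.1,-0.8,0],0,-1],[[0.1,-0.8,0],0,-1],[[0.1,-0.8,0],0,-1],[[0.1,-0.8,0],0,-1],[[0.1,-0.8,0],0,-1],[[0.1,-0.8,0],0,-1],[[0.1,-0.4,0],0,-1],[[0.1,0,0],0,-1]]'
python3 -m inch '[[[0,0,0],1,-1],[[0,0,0],1,-1],[[0,0,0],1,-1],[[0,0,0],1,-1],[[0,0,0],0,-1],[[0,0,0],0,-1],[[0,0,0],0,-1],[[0,0,0],0,-1],[[0,0,0],0,-1],[[0,0,0],0,-1]]'
python3 look.py w6 handpiece_blue:10 vial:27 cream_pot:15
```

```text
now [541.8 -32.5 242.2] [ 3.1412e+00 -1.0000e-03 -3.0457e+00] t 15.45 turn units -0.0 then shift units [ 1.013 -6.391  0.035]
t: 16.7
eef_pos: [524.4, -420.6, 241.9]
tcp_rot: [3.141, -0.001, -3.047]
ft_force: [0.2, 0.8, -0.7]
opening: 1.001
grip_force: 0.0
t: 17.95
eef_pos: [524.9, -419.9, 242.7]
tcp_rot: [3.141, -0.0, 2.888]
ft_force: [0.5, 0.4, 0.8]
opening: 1.001
grip_force: 0.0
[ 524.9 -419.9  242.8] [ 3.1 -0.   2.9] 18.0 F [ 0.2 -0.6  0.3]
handpiece_blue spot 0.81 [160.1 275.8] [ 511.3 -420.3   10. ]
handpiece_blue mask 0.79 1696 rows [ 91 267] [210 288] rect [ 504.1 -417.3] [ 20.5 130.6] 72.33
vial spot 0.78 [273.5 330.1] [ 651.8 -392.2   27. ]
vial mask 0.74 914 rows [263 318] [303 345] rect [ 664.8 -392.8] [30.3 54.3] 83.65
cream_pot mask 0.7 1284 rows [  0 290] [ 25 356] rect [ 380.8 -338.4] [64.3 22.7] 75.76
```

```bash
python3 - <<'E'
from h import *
plan(512,-420,120,np.pi-np.radians(17.6))
E
python3 -m inch '[[[0.1,0,0.3],0.6,-1],[[0.1,0,0.5],0,-1],[[0,-0.06,0.5],0,-1],[[0,0,0.4],0,-1],[[0,0,0.3],0,-1],[[0,0,0],0,-1],[[0,0,0],0,-1],[[0,0,0],0,-1],[[0,0,0],0,-1],[[0,0,0],0,-1]]'
python3 look.py w7 handpiece_blue:10
python3 - <<'E'
from h import *
plan(512,-420,4.5,np.pi-np.radians(17.6))
E
```

```text
now [ 524.9 -419.9  242.8] [ 3.1415 -0.      2.8884] t 18.3 turn units 0.619 then shift units [ 0.204 -0.067  2.046]
t: 19.55
eef_pos: [512.4, -420.0, 123.1]
tcp_rot: [-3.141, 0.0, 2.836]
ft_force: [-0.7, -0.8, -0.5]
opening: 1.001
grip_force: 0.0
[ 512.3 -420.   123. ] [-3.1  0.   2.8] 19.6 F [-0.5 -0.5  0.8]
handpiece_blue spot 0.68 [199.4 276.5] [ 509.4 -421.4   10. ]
handpiece_blue mask 0.74 3468 rows [105 266] [286 293] rect [ 511.7 -420.4] [ 20.  148.8] 71.84
now [ 512.3 -420.   122.8] [3.1415e+00 1.0000e-04 2.8361e+00] t 19.7 turn units 0.019 then shift units [ 0.005 -0.002  1.972]
```

View pics/w7.png

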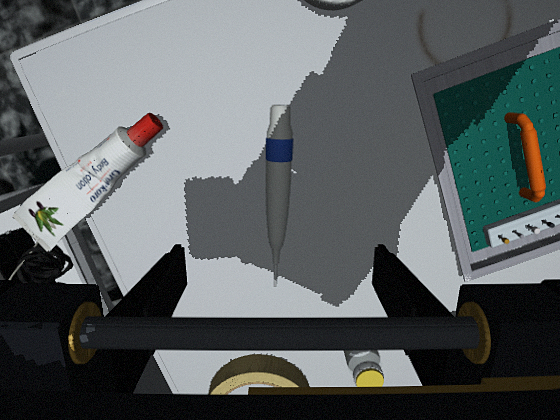

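The blue-ringed handpiece is upright at column 279, rows 105–286, centred between the fingers. The vial (365,370) is well clear of the descent.

```bash
python3 -m inch '[[[0,0,0.5],0,-1],[[0,0,0.6],0,-0.6],[[0,0,0.5],0,-0.4],[[0,0,0.25],0,-0.2],[[0,0,0.12],0,0],[[0,0,0],0,0.2],[[0,0,0],0,1],[[0,0,0],0,1],[[0,0,0],0,1],[[0,0,0],0,1]]'
python3 -m inch '[[[0,0,0],0,1],[[0,0,-0.3],0,1],[[0,0,-0.8],0,1],[[0,0,-0.8],0,1],[[0,0,-0.8],-0.9,1],[[0,0,-0.6],-0.9,1],[[0,0,-0.2],-1,1],[[0,0,0],-0.9,1],[[0,0,0],-0.9,1],[[0,0,0],0,1]]'
python3 - <<'E'
from h import *
plan(536.7,19.6,210,np.pi+.095)
E
```

```text
t: 20.95
eef_pos: [512.5, -420.2, 5.1]
tcp_rot: [-3.141, 0.001, 2.836]
ft_force: [-0.0, -0.1, 4.0]
opening: 0.198
grip_force: 29.9
t: 22.2
eef_pos: [512.2, -419.8, 215.4]
tcp_rot: [-3.141, 0.0, -3.046]
ft_force: [0.1, 0.3, -0.5]
opening: 0.201
grip_force: 29.9
now [ 512.2 -419.8  215.4] [-3.1415e+00  3.0000e-04 -3.0463e+00] t 22.2 turn units 0.004 then shift units [-1.102  7.252  0.089]
```

```bash
python3 -m inch '[[[-0.11,0.45,0],0,1],[[-0.11,0.8,0],0,1],[[-0.11,0.8,0],0,1],[[-0.11,0.8,0],0,1],[[-0.11,0.8,0],0,1],[[-0.11,0.8,0],0,1],[[-0.11,0.8,0],0,1],[[-0.11,0.8,0],0,1],[[-0.11,0.8,0],0,1],[[-0.11,0.4,0],0,1]]'
python3 -m inch '[[[0,0,0],0,1],[[0,0,0.4],0,1],[[0,0,0.6],0,1],[[0,0,0.6],0,1],[[0,0,0.5],0,1],[[0,0,0.3],0,1],[[0,0,0.1],0,1],[[0,0,0],0,1],[[0,0,0],0,1],[[0,0,0],0,1]]'
python3 - <<'E'
from h import *
plan(537.1,19.5,10,np.pi+.095)
E
```

```text
t: 23.45
eef_pos: [536.0, 21.5, 215.2]
tcp_rot: [3.141, 0.0, -3.046]
ft_force: [0.5, -1.2, -1.2]
opening: 0.206
grip_force: 29.9
t: 24.7
eef_pos: [536.7, 19.3, 65.3]
tcp_rot: [-3.141, 0.001, -3.046]
ft_force: [-0.6, 1.1, -0.5]
opening: 0.207
grip_force: 29.9
now [536.7  19.3  65.3] [-3.1415e+00  1.2000e-03 -3.0458e+00] t 24.7 turn units 0.009 then shift units [-0.007  0.003  0.922]
```

```bash
python3 -m inch '[[[0,0,0.2],0,1],[[0,0,0.2],0,1],[[0,0,0.15],0,1],[[0,0,0.1],0,1],[[0,0,0.1],0,1],[[0,0,0.08],0,1],[[0,0,0.08],0,1],[[0,0,0.02],0,1],[[0,0,0],0,1],[[0,0,0],0,1]]'
python3 -m inch '[[[0,0,-0.01],0,0.3],[[0,0,0],0,0.3],[[0,0,0],0,0.3],[[0,0,-0.3],0,0.3],[[0,0,-0.6],0,0.3],[[0,0,-0.8],0,0.3],[[0,0,-0.8],0,1],[[0,0,-0.5],0,1],[[0,0,0],0,1],[[0,0,0],0,1]]'
python3 look.py w8 handpiece_black:25 handpiece_blue:25 tab_black:28 tab_blue:28
```

```text
t: 25.95
eef_pos: [536.6, 19.4, 10.2]
tcp_rot: [-3.142, 0.001, -3.046]
ft_force: [-4.5, 1.7, 23.6]
opening: 0.201
grip_force: 30.0
t: 27.2
eef_pos: [535.9, 19.3, 188.5]
tcp_rot: [3.141, -0.001, -3.046]
ft_force: [0.6, -0.9, -0.8]
opening: 0.021
grip_force: 0.0
[535.8  19.4 188.2] [ 3.1 -0.  -3. ] 27.25 F [ 0.4 -0.7  0.3]
handpiece_black spot 0.94 [183.3 226.5] [536.7 -29.5  25. ]
handpiece_black mask 0.96 2313 rows [109 212] [259 234] rect [541.8 -32.2] [143.4  19.8] 3.47
handpiece_blue spot 0.84 [184.4 279.2] [533.2  19.   25. ]
handpiece_blue mask 0.63 2369 rows [104 268] [255 291] rect [532.7  19.6] [143.   20.5] 5.92
tab_black spot 0.95 [ 83.2 218.6] [449.2 -40.7  28. ]
tab_black mask 0.94 838 rows [ 63 199] [ 87 237] rect [442.4 -41.6] [19.1 32.2] 3.3
tab_blue spot 0.58 [ 88.9 277.8] [449.2   9.9  28. ]
tab_blue mask 0.98 799 rows [ 64 262] [ 86 296] rect [437.9   9.8] [17.8 28.9] 5.41
```

View pics/w8.png

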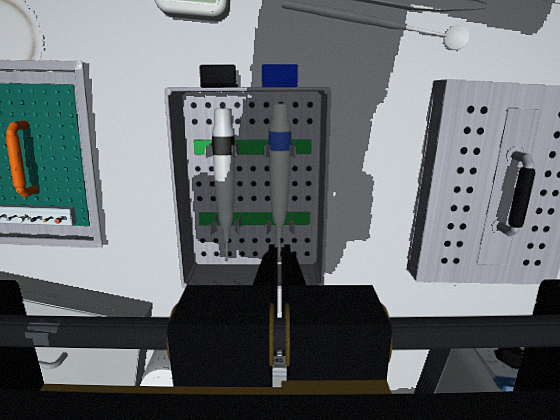

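Both handpieces lie in line with their tabs: black at column 225, blue at 280. I'll check they are fully down by touching their tops (expected z≈25.5) with shut fingers.

```bash
python3 -m inch '[[[0,0,0.7],0,1],[[0,0,0.8],0,1],[[0,0,0.6],0,1],[[0,0,0.3],0,1],[[0,0,0.15],0,1],[[0,0,0.1],0,1],[[0,0,0.06],0,1],[[0,0,0],0,1],[[0,0,0],0,1],[[0,0,0],0,1]]'
python3 -m inch '[[[0,0,-0.6],0,1],[[0,0,-0.4],0,1],[[0,-0.47,0],0,1],[[0,-0.4,0],0,1],[[0,0,0],0,1],[[0,0,0.5],0,1],[[0,0,0.35],0,1],[[0,0,0.15],0,1],[[0,0,0],0,1],[[0,0,0],0,1]]'
```

```text
t: 28.9
eef_pos: [536.5, 19.3, 27.1]
tcp_rot: [-3.142, 0.001, -3.046]
ft_force: [-0.3, -0.3, -0.2]
opening: 0.003
grip_force: 0.0
t: 30.15
eef_pos: [541.6, -32.3, 27.2]
tcp_rot: [-3.142, 0.001, -3.045]
ft_force: [-0.9, 0.1, -0.8]
opening: 0.005
grip_force: 0.0
```

No contact at z=27, so both origins are at most 7 mm up: fully seated. Now the tray.

```bash
python3 -m inch '[[[0,0,-0.6],0,1],[[0,0,-0.8],0,1],[[0,0,-0.8],0,0],[[0,0,-0.6],0,-1],[[0,-0.5,0],0,-1],[[0,-0.8,0],0,-1],[[0,-0.8,0],0,-1],[[0,-0.8,0],0,-1],[[0,-0.3,0],0,-1],[[0,0,0],0.35,-1]]'
python3 -m inch '[[[0,0,-0.2],0,-1],[[0,0,0],0,-1],[[0,0,0],0,-1],[[0,0,0],0,-1],[[0,0,0],0,-1],[[0,0,0],0,-1],[[0,0,0],0,-1],[[0,0,0],0,-1],[[0,0,0],0,-1],[[0,0,0],0,-1]]'
cat > obj.py <<'E'
import sys; from edge import *
n,z,hx,hy,x,y,a,sides=sys.argv[1],*map(float,sys.argv[2:8]),sys.argv[8]
p=eyes.read_camera("wrist");save(p,sys.argv[9]);s=env.state();print(np.round(s["eef_pos"],1),np.round(s["tcp_rot"],4))
m=eyes.cut_out(n,p)[0]["mask"]; e=edges(p,m,z,sides); fit(list(e.items()),[x,y,a],hx,hy)
px=cv2.cvtColor(p["pixels"],cv2.COLOR_RGB2HSV)
if n=="bur_tray":
    o=cv2.inRange(px,(5,150,80),(20,255,255));k,l,st,_=cv2.connectedComponentsWithStats(o)
    i=1+np.argmax(st[1:,4]);rc=np.argwhere(l==i);w=np.array([atz(p,t,27)[:2] for t in rc],np.float32);b=cv2.minAreaRect(w);print("handle",b)
E
python3 obj.py bur_tray 13 90 67 533 -227 .06 LRTB w9
```

```text
t: 31.4
eef_pos: [559.6, -224.1, 194.8]
tcp_rot: [3.141, 0.0, -3.079]
ft_force: [0.3, -0.4, 0.7]
opening: 0.792
grip_force: 0.0
t: 32.65
eef_pos: [559.7, -223.8, 206.8]
tcp_rot: [3.142, 0.0, -3.076]
ft_force: [-0.4, 0.2, -0.1]
opening: 0.999
grip_force: 0.0
[ 559.7 -223.8  206.8] [ 3.1415  0.     -3.0762]
pose [ 533.5 -228.1] yaw deg 3.29 med|res| [('L', 0.81), ('R', 0.78), ('T', 0.45), ('B', 0.37)]
handle ((532.2958374023438, -228.16053771972656), (69.4283218383789, 8.546483993530273), 3.7474589347839355)
```

View pics/w9.png

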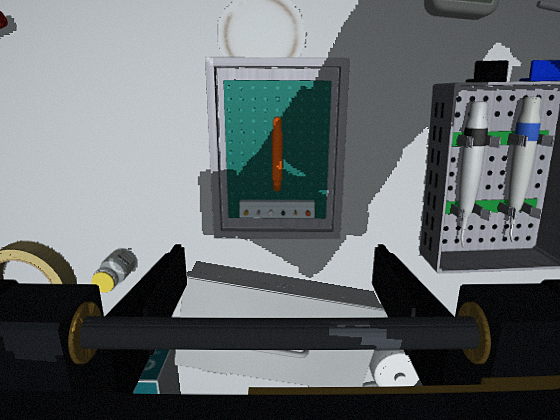

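The tray is centred at column 278, with the orange handle at rows 118–192, and nothing nearby is in the way.

```bash
python3 - <<'E'
from h import *
plan(532.8,-228,10,np.pi+.0593)
E
```

```text
now [ 559.7 -223.8  206.8] [ 3.1415  0.     -3.0762] t 32.75 turn units 0.069 then shift units [ 0.452 -0.044  3.28 ]
```

```bash
python3 -m inch '[[[0.25,-0.04,0.2],0.07,-1],[[0.2,0,0.6],0,-1],[[0,0,0.8],0,-0.6],[[0,0,0.8],0,-0.3],[[0,0,0.5],0,0],[[0,0,0.25],0,0],[[0,0,0.13],0,0],[[0,0,0],0,0.4],[[0,0,0],0,1],[[0,0,0],0,1]]'
python3 -m inch '[[[0,0,0],0,1],[[0,0,0],0,1],[[0,0,-0.2],0,1],[[0,0,-0.4],0,1],[[0,0,-0.6],0,1],[[0,0,-0.5],0,1],[[0,0,-0.3],0,1],[[0,0,0],-0.4,1],[[0,0,0],0,1],[[0,0,0],0,1]]'
python3 look.py w10 bur_tray:45 cassette_base:50
python3 - <<'E'
from h import *
plan(539.5,-6.2,125,np.pi+.095)
E
```

```text
t: 34.0
eef_pos: [533.3, -228.0, 10.8]
tcp_rot: [-3.141, 0.001, -3.082]
ft_force: [0.2, -0.3, -0.4]
opening: 0.244
grip_force: 0.0
t: 35.25
eef_pos: [532.6, -227.6, 129.1]
tcp_rot: [3.141, -0.001, -3.048]
ft_force: [0.2, -0.0, -2.0]
opening: 0.101
grip_force: 30.0
[ 532.7 -227.7  129.2] [ 3.1 -0.  -3. ] 35.3 F [ 0.1 -0.8 -0.7]
bur_tray spot 0.68 [260.  278.8] [ 568.9 -224.6   45. ]
bur_tray mask 0.9 58204 rows [ 81 127] [386 431] rect [ 563.4 -225.2] [245.  201.7] 5.18
cassette_base spot 0.81 [229.  525.5] [526. -47.  50.]
cassette_base mask 0.83 15139 rows [124 445] [351 559] rect [542.5 -53.8] [181.7  87.6] 5.28
now [ 532.8 -227.8  129.6] [ 3.1411e+00 -5.0000e-04 -3.0476e+00] t 35.5 turn units -0.011 then shift units [-0.461  3.666  0.079]
```

View pics/w10.png

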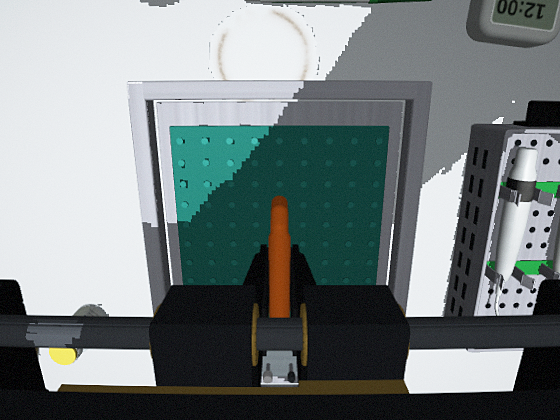

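The tray hangs level in the fingers: flange top edge at row 82, sides at columns 128 and 431. I'll fit its pose in the hand.

```bash
for z in 130 132; do python3 obj.py bur_tray $z 90 67 533 -228 .09 LRT w11; done
```

```text
[ 532.9 -227.8  129.7] [ 3.1412e+00 -4.0000e-04 -3.0475e+00]
pose [ 534.2 -227.8] yaw deg 5.32 med|res| [('L', 0.19), ('R', 0.21), ('T', 0.05)]
handle ((577.781005859375, -223.54136657714844), (106.69317626953125, 16.971147537231445), 4.989955425262451)
[ 532.9 -227.8  129.9] [ 3.1414e+00 -1.0000e-04 -3.0475e+00]
pose [ 534.3 -227.8] yaw deg 5.41 med|res| [('L', 0.84), ('R', 0.8), ('T', 0.05)]
handle ((577.951904296875, -223.5435333251953), (106.78797149658203, 17.001449584960938), 4.967160224914551)
```

```bash
python3 -m inch '[[[0,0.2,0],0,1],[[-0.1,0.5,0],0,1],[[-0.1,0.7,0],0,1],[[-0.1,0.7,0],0,1],[[-0.1,0.7,0],0,1],[[-0.05,0.5,0],0,1],[[0,0.3,0],0,1],[[0,0.06,0],0,1],[[0,0,0],0,1],[[0,0,0],0,1]]'
python3 - <<'E'
from h import *
plan(538.5,-6.2,65,np.pi+.095)
E
```

```text
t: 36.95
eef_pos: [539.3, -7.5, 130.0]
tcp_rot: [-3.142, 0.0, -3.048]
ft_force: [0.5, -0.2, -2.1]
opening: 0.105
grip_force: 30.0
now [539.3  -7.5 130. ] [-3.1416e+00  1.0000e-04 -3.0485e+00] t 36.95 turn units -0.022 then shift units [0.011 0.023 1.083]
```

```bash
python3 -m inch '[[[0.01,0.02,0.2],-0.02,1],[[0,0,0.3],0,1],[[0,0,0.3],0,1],[[0,0,0.2],0,1],[[0,0,0.1],0,1],[[0,0,0],0,1],[[0,0,0],0,1],[[0,0,0],0,1],[[0,0,0],0,1],[[0,0,0],0,1]]'
python3 -m inch '[[[0,0,0.05],0,1],[[0,0,0.05],0,1],[[0,0,0.05],0,1],[[0,0,0.03],0,1],[[0,0,0.03],0,1],[[0,0,0.02],0,1],[[0,0,0],0,1],[[0,0,0],0,1],[[0,0,0],0,1],[[0,0,0],0,1]]'
```

```text
t: 38.2
eef_pos: [538.5, -5.5, 64.2]
tcp_rot: [3.142, 0.0, -3.046]
ft_force: [1.0, -0.1, -1.4]
opening: 0.103
grip_force: 30.0
t: 39.45
eef_pos: [538.5, -5.5, 50.4]
tcp_rot: [3.142, 0.0, -3.046]
ft_force: [-1.6, 0.3, 3.6]
opening: 0.104
grip_force: 30.0
```

```bash
python3 -m inch '[[[0,0,0],0,0.3],[[0,0,0],0,0.2],[[0,0,0],0,0.2],[[0,0,-0.3],0,0.2],[[0,0,-0.6],0,0],[[0,0,-0.8],0,-1],[[0,0,-0.8],0,-1],[[0,0,-0.4],0,-1],[[0,0,0],0,-1],[[0,0,0],0,-1]]'
python3 obj.py bur_tray 53 90 67 539 -6 .09 LRT w12; python3 obj.py cassette_lid 0 96 73 515 235 .06 L w12b
```

```text
t: 40.7
eef_pos: [538.0, -5.5, 223.1]
tcp_rot: [3.141, -0.001, -3.046]
ft_force: [0.0, 0.2, -0.7]
opening: 0.963
grip_force: 0.0
[538.   -5.5 222.9] [ 3.1410e+00 -1.9000e-03 -3.0457e+00]
pose [539.5  -5.7] yaw deg 5.41 med|res| [('L', 0.85), ('R', 0.82), ('T', 0.06)]
handle ((547.440185546875, -4.78144645690918), (76.5426025390625, 10.11850643157959), 5.41090726852417)
[538.1  -5.5 223. ] [ 3.1410e+00 -2.1000e-03 -3.0457e+00]
pose [474.7 228.1] yaw deg 3.44 med|res| [('L', 0.36)]
```

View pics/w12.png

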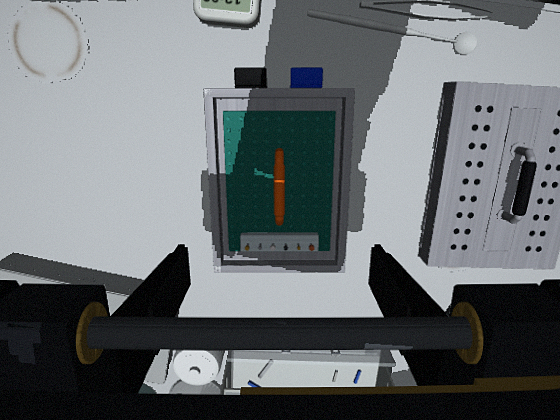

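The tray sits flush in the base rim (rows 88–272, columns 205–353). Pose (539.5,-5.7), yaw 5.4°. Now the lid.

```bash
python3 - <<'E'
from h import *
plan(535,222,250,np.pi+.06)
E
python3 -m inch '[[[0,0.4,-0.3],0.4,-1],[[0,0.7,-0.1],0,-1],[[0,0.7,0],0,-1],[[0,0.7,0],0,-1],[[0,0.7,0],0,-1],[[0,0.4,0],0,-1],[[0,0.2,0],0,-1],[[0,0,0],0,-1],[[0,0,0],0,-1],[[0,0,0],0,-1]]'
python3 obj.py cassette_lid 30 94 71 515 225 .06 LRTB w13;python3 look.py w13c cassette_lid:30
```

```text
now [538.2  -5.5 223.2] [ 3.1411e+00 -1.8000e-03 -3.0458e+00] t 40.9 turn units 0.41 then shift units [-0.174  3.789 -0.446]
t: 42.15
eef_pos: [523.9, 221.2, 248.3]
tcp_rot: [3.142, 0.0, -3.082]
ft_force: [-0.4, 0.2, -1.0]
opening: 1.001
grip_force: 0.0
[523.9 221.3 248.3] [ 3.1416e+00  1.0000e-04 -3.0816e+00]
pose [517.1 230.5] yaw deg 3.09 med|res| [('L', 1.47), ('R', 1.37), ('T', 1.15), ('B', 1.45)]
[523.9 221.5 248.3] [ 3.1  0.  -3.1] 42.3 F [-0.1  0.8  0.5]
cassette_lid spot 0.93 [166.7 284.4] [515.1 226.3  30. ]
cassette_lid mask 0.9 24310 rows [ 73 216] [252 361] rect [516.6 230.8] [192.  145.3] 3.8
```

View pics/w13.png

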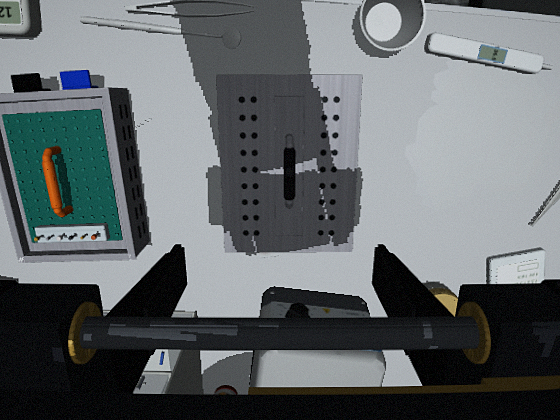

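```bash
python3 - <<'E'
from edge import *
p=eyes.read_camera("wrist")
m=eyes.cut_out("cassette_lid",p)[0]["mask"]; e=edges(p,m,30,"LRTB"); fit(list(e.items()),[517,230,.05],96,73)
d=(p["pixels"].max(2)<38).astype(np.uint8);d[:120]=0;d[215:]=0;d[:,:270]=0;d[:,310:]=0
k,l,st,_=cv2.connectedComponentsWithStats(d);i=1+np.argmax(st[1:,4]);rc=np.argwhere(l==i);print(st[i])
w=np.array([atz(p,t,57)[:2] for t in rc],np.float32);print(cv2.minAreaRect(w))
plan(517,230.6,38,np.pi+.056)
E
```

```text
pose [517.3 230.4] yaw deg 3.44 med|res| [('L', 0.8), ('R', 0.97), ('T', 0.56), ('B', 0.73)]
[283 147  12  54 601]
((516.951904296875, 230.58863830566406), (53.650184631347656, 11.109434127807617), 3.5692403316497803)
now [523.7 221.9 248.3] [ 3.1415  0.     -3.0808] t 42.5 turn units 0.055 then shift units [0.104 0.152 3.504]
```

```bash
python3 -m inch '[[[0.1,0.15,0.3],0,-1],[[0,0,0.7],0,-1],[[0,0,0.8],0,-0.6],[[0,0,0.8],0,-0.3],[[0,0,0.5],0,0],[[0,0,0.25],0,0],[[0,0,0.15],0,0],[[0,0,0],0,0.4],[[0,0,0],0,1],[[0,0,0],0,1]]'
python3 -m inch '[[[0,0,0],0,1],[[0,0,0],0,1],[[0,0,-0.2],0,1],[[0,0,-0.4],0,1],[[0,0,-0.6],0,1],[[0,0,-0.6],0,1],[[0,0,-0.5],0,1],[[0,0,-0.2],-0.39,1],[[0,0,0],0,1],[[0,0,0],0,1]]'
for z in 176; do python3 obj.py cassette_lid $z 96 73 517 230 .09 LRT w14; done
python3 - <<'E'
from h import *
plan(539.5,-6,185,np.pi+.095)
E
```

```text
t: 43.75
eef_pos: [517.5, 230.7, 39.0]
tcp_rot: [3.141, 0.001, -3.081]
ft_force: [0.2, 0.1, 0.5]
opening: 0.242
grip_force: 0.0
t: 45.0
eef_pos: [516.7, 230.4, 187.1]
tcp_rot: [-3.141, -0.002, -3.047]
ft_force: [0.2, 0.2, -2.0]
opening: 0.127
grip_force: 30.0
[516.7 230.4 187. ] [-3.1412e+00 -2.1000e-03 -3.0468e+00]
pose [517.  230.3] yaw deg 5.39 med|res| [('L', 0.46), ('R', 0.49), ('T', 0.07)]
now [516.8 230.5 187.1] [-3.1413e+00 -1.9000e-03 -3.0467e+00] t 45.1 turn units -0.002 then shift units [-3.000e-03 -3.959e+00  3.600e-02]
```

View pics/w14.png

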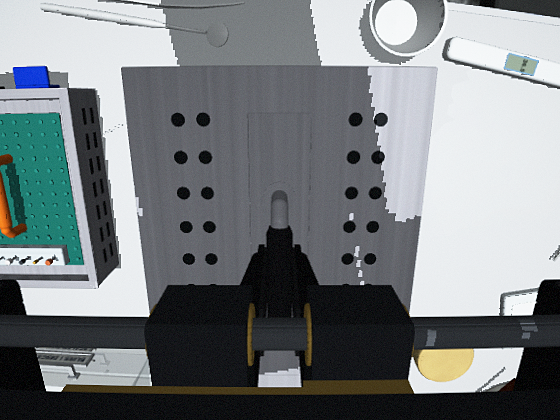

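The lid hangs level and centred in the hand: top edge at row 67, sides at columns 122 and 437. I'll carry it over the base.

```bash
python3 -m inch '[[[0,-0.2,0],0,1],[[0,-0.5,0],0,1],[[0,-0.7,0],0,1],[[0,-0.7,0],0,1],[[0,-0.7,0],0,1],[[0,-0.6,0],0,1],[[0,-0.4,0],0,1],[[0,-0.15,0],0,1],[[0,0,0],0,1],[[0,0,0],0,1]]'
python3 - <<'E'
from h import *
plan(539.2,-6,100,np.pi+.095)
E
```

```text
t: 46.35
eef_pos: [539.5, -4.6, 188.2]
tcp_rot: [3.141, -0.0, -3.046]
ft_force: [-0.8, 0.7, -2.5]
opening: 0.123
grip_force: 30.0
now [539.5  -4.6 188.2] [ 3.1413e+00 -1.0000e-04 -3.0460e+00] t 46.35 turn units 0.007 then shift units [ 0.008 -0.023  1.469]
```

```bash
python3 -m inch '[[[0.01,-0.01,0.2],0,1],[[0,0,0.35],0,1],[[0,0,0.35],0,1],[[0,0,0.3],0,1],[[0,0,0.2],0,1],[[0,0,0.07],0,1],[[0,0,0],0,1],[[0,0,0],0,1],[[0,0,0],0,1],[[0,0,0],0,1]]'
python3 - <<'E'
from h import *
plan(539.2,-6,82.8,np.pi+.095)
E
```

```text
t: 47.6
eef_pos: [539.2, -6.0, 100.3]
tcp_rot: [-3.142, 0.001, -3.047]
ft_force: [-0.1, 0.1, -2.0]
opening: 0.123
grip_force: 30.0
now [539.2  -6.  100.3] [-3.1416e+00  6.0000e-04 -3.0466e+00] t 47.6 turn units -0.0 then shift units [ 0.001 -0.     0.292]
```

```bash
python3 -m inch '[[[0,0,0.05],0,1],[[0,0,0.05],0,1],[[0,0,0.05],0,1],[[0,0,0.05],0,1],[[0,0,0.04],0,1],[[0,0,0.03],0,1],[[0,0,0.02],0,1],[[0,0,0.01],0,1],[[0,0,0],0,1],[[0,0,0],0,1]]'
```

```text
t: 48.85
eef_pos: [539.2, -6.0, 82.6]
tcp_rot: [-3.142, 0.0, -3.046]
ft_force: [-3.0, -0.3, 5.1]
opening: 0.123
grip_force: 30.0
```

Contact comes at 82.6 mm, the seated height. I'll release and check.

```bash
python3 -m inch '[[[0,0,0],0,0.3],[[0,0,0],0,0.2],[[0,0,0],0,0.2],[[0,0,-0.3],0,0.2],[[0,0,-0.6],0,0],[[0,0,-0.8],0,-1],[[0,0,-0.8],0,-1],[[0,0,-0.4],0,-1],[[0,0,0],0,-1],[[0,0,0],0,-1]]'
python3 obj.py cassette_lid 74 96 73 539 -6 .09 LRT w15
python3 - <<'E'
from h import *
s=env.state();print(s["t"],s["ft_force"],s["eef_pos"])
E
```

```text
t: 50.1
eef_pos: [538.7, -5.9, 254.8]
tcp_rot: [3.141, -0.002, -3.047]
ft_force: [-0.8, -0.1, -0.7]
opening: 0.964
grip_force: 0.0
[538.7  -5.9 254.6] [ 3.1410e+00 -2.1000e-03 -3.0467e+00]
pose [539.1  -6.2] yaw deg 5.53 med|res| [('L', 0.83), ('R', 0.79), ('T', 0.05)]
50.2 [-0.71230326 -0.11092909 -0.72121965] [538.74751634  -5.9379319  254.64353978]
```

View pics/w15.png

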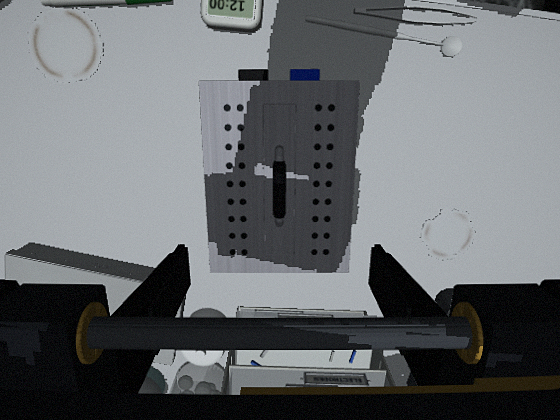

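The lid sits level over the base (rows 81–272, columns 200–358), at (539.1,-6.2) and 5.5°. The gripper is clear, so I'm handing in.

```bash
python3 -c "
from cell import env
print(env.job_done())"
```

```text
the job is handed in; nothing more can be done
None
```

The cassette is packed and handed in at about 50 s: both handpieces are clipped in behind their matching tabs and the tray and lid set down slowly and seated; the hand-in returned no verdict, and I never touched the vial, cup or pot.

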